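Pack the pointed persimmons in their nests

ROBOT

A 7-joint arm with a two-finger parallel gripper is mounted at the origin on the work surface. World frame = base frame: x ahead of the robot, y to its left, z up, the work surface at z = 0. Lengths are in m, angles in rad, forces in N, time in s.
With the tool pointing down it reaches from about 0.4 to 0.875 m from the base axis. Payload 4.4 kg.
Tool frame: the origin (TCP) lies at the very end of the fingers, on their centre line; the grasp point (between the pads) lies 19 mm behind it (robot.hold_point_z is the distance from the TCP to the grasp point, in m); z points along the fingers, y is the line along which they close (so a half turn about z gives the same grasp; the last joint's range is limited). The gripper opens to 85 mm and grips with 20 to 120 N. Pads are 22 mm wide; open, the fingers measure 114 mm over their backs; the gripper's body (76 mm by 85 mm) begins 54 mm behind the grasp point. The pads swing forward as they close: fully open they stand 13 mm farther back than shut.
Start: joints at [-1.379, 0.628, 0.038, 1.517, -0.027, 0.996, -0.02], TCP at [0.166, 0.629, 0.231] pointing down, gripper open.
Joint ranges: [-3.06, 3.06], [-0.37, 2.12], [-1.25, 1.32], [0.18, 2.47], [-1.1, 4.24], [0.23, 1.98], [-2.94, 2.94]. Speed limits (rad/s): [2.57, 2.57, 3.14, 3.14, 3.14, 3.14, 3.14].

INTERFACE

Orientations are given as a rotation vector (axis times angle).
In Python, from station import robot gives the robot as it stands.
- The arm moves only by the tool arm_command, never from a script. Its argument "deltas" is a list of rows, each an object with "offset": the shift along the world's x, y, z in m, a list of three; "delta_rot": the turn, a rotation vector about the world's x, y, z in degrees, a list of three. In form: [{"offset": [dx, dy, dz], "delta_rot": [rx, ry, rz]}, ...]. A call has 1 to 10 rows; each row is the pose to reach, as a shift and turn from the pose commanded when the call began; what a row does not reach only later rows make up. A row lasts 1/8 s, in which the tool goes at most 62.5 mm and 10.7 degrees, less where a joint would pass 70% of its speed; a pose out of reach is approached as far as the arm can. A call with a gripper value outside its range is refused whole. "gripper" is the finger opening in m, from 0 to 0.0854, set as the call begins (left out, the last holds). The fingers move at their own pace and stop on an object; "squeeze" is the grip in N (left out, the last holds). Time passes only in rows, so rows that repeat a pose let the fingers close. It gives the time, the measured TCP pose, the force, the opening and the grip force at its end, in the units of the state.
- robot.state(): the state, without advancing time (a new reading comes with each control period).
- robot.read_camera(name): name is "scene" or "top"; returns (picture, depth): 400x640x3 uint8, red, green, blue; 400x640 float32, m along the optical axis (not along the pixel's ray), 0 where there is no reading.
- robot.camera_model(name): a dict with "vertical_fov" (degrees; the focal length in pixels is half the picture's height over the tangent of half this angle, whatever the lens; pixels are square), "cx", "cy" (the principal point, pixels), "k1" (the pictures are not rectified: a ray, as slopes to the right and down, at radius r is drawn at 1 + k1 r^2 times it, then the intrinsics apply), "position" and "orientation" of the camera in the world. Camera axes: x right, y up, looking along -z (the intrinsics and any distortion apply to the point x, -y, -z); pixel columns grow to the right and rows downward; lengths in m; the calibration is good to about 2 mm. A picture is of the moment at which its call begins. camera_model takes no time and is no camera call.
- robot.sign_off(): hands the job in; it is judged then, once.
The state is a dict: "time": time; "qpos": joint angles; "qvel": joint speeds; "effort": joint torques, N m; "position": TCP position; "eef_rot": TCP orientation; "ft_force": force on the tool from outside, world axes, zero at the start; "torque": the same for the moment, N m; "width": finger opening in m; "finger_force": force on a finger pad.
Only numpy, scipy, OpenCV 4.12 (cv2) and the standard library are available. Lean on these libraries where they do the work, as an engineer would, in place of code of your own. Each camera call takes 0.05 s, during which the arm holds its last target. There are 200 camera calls.

TASK

Gather the three pointed persimmons from the table into the wooden crate for drying: stand each one upright, point up, fully down in the ring nest of its own size (large in large, medium in medium, small in small). Set them down gently without dropping them, and leave the three squat persimmons where they are, undisturbed.

Things in the scene. Friction and masses are not known exactly. Their poses are not given: they have to be found in the camera images.
- pointed_large: The large POINTED persimmon: orange, acorn-shaped with its point up, standing on its stem end; 64 mm across at its widest (about 33 mm above its foot), 72 mm tall, flat round foot 35 mm across. Origin: centre of the underside, z up through the point. Round about z, so any grasp yaw will do. Firm, 45 to 200 g.
- pointed_medium: The medium POINTED persimmon: orange, acorn-shaped with its point up, standing on its stem end; 54 mm across at its widest (about 30 mm above its foot), 66 mm tall, flat round foot 30 mm across. Origin: centre of the underside, z up through the point. Round about z, so any grasp yaw will do. Firm, 45 to 200 g.
- pointed_small: The small POINTED persimmon: orange, acorn-shaped with its point up, standing on its stem end; 44 mm across at its widest (about 28 mm above its foot), 60 mm tall, flat round foot 24 mm across. Origin: centre of the underside, z up through the point. Round about z, so any grasp yaw will do. Firm, 45 to 200 g.
- squat_large: The large SQUAT persimmon, a look-alike to leave alone: same orange, flat-topped tomato shape with four leaves and a stem stub on top; 64 mm across, 44 mm tall. Origin: centre of the underside, z up.
- squat_medium: The medium SQUAT persimmon, a look-alike to leave alone: same orange, flat-topped tomato shape with four leaves and a stem stub on top; 54 mm across, 40 mm tall. Origin: centre of the underside, z up.
- squat_small: The small SQUAT persimmon, a look-alike to leave alone: same orange, flat-topped tomato shape with four leaves and a stem stub on top; 44 mm across, 36 mm tall. Origin: centre of the underside, z up.
- crate: Shallow open wooden crate, fixed, 310 mm (its x) by 170 mm (its y) outside, 35 mm high, walls and floor 6 mm thick. Origin: centre of the underside. The three ring nests lie on its floor in a row along its x axis, 95 mm apart, the middle one at its centre; which size lies where differs every time.
- nest_large: The large nest: a pale grey-white moulded-pulp ring fixed on the crate's floor, 80 mm outside diameter, 70 mm hole, 8 mm high; for the large pointed persimmon, whose foot stands inside the ring on the crate's floor. Origin: ring's centre at its underside (6 mm above the table), z up.
- nest_medium: The medium nest: a pale grey-white moulded-pulp ring fixed on the crate's floor, 70 mm outside diameter, 60 mm hole, 8 mm high; for the medium pointed persimmon, whose foot stands inside the ring on the crate's floor. Origin: ring's centre at its underside (6 mm above the table), z up.
- nest_small: The small nest: a pale grey-white moulded-pulp ring fixed on the crate's floor, 60 mm outside diameter, 50 mm hole, 8 mm high; for the small pointed persimmon, whose foot stands inside the ring on the crate's floor. Origin: ring's centre at its underside (6 mm above the table), z up.
Not all that is in view belongs to the job. What is shaped like the pointed_medium but green or pink is not meant. Leave any turquoise look-alike of the pointed_small alone.

How it is judged:
By the outcome, as a careful person would: the job done as asked, in the order asked, and still so for the second after the job is handed in, with the robot touching nothing.
It also fails if it takes over 86 s, if anything falls off the work surface, if the arm or the gripper's body presses on something with over 40 N, if the wrist force passes 120 N, or if a joint passes its speed limit or range.

## Working session

There is one attempt and no reset: what is moved stays moved. The work goes in short steps, Python scripts to look and compute and a tool call to move; the robot and the scene stay as the last step left them, time stands still between calls to the robot, and variables do not carry over. Pictures are saved under pics/ and viewed, at most 14 in all, crops included, and the job is handed in when it is done.

Besides the shell and the picture viewer there is one more tool, called after ">>>" as a command line: name --argument value ..., lists and objects as JSON in quotes. arm_command: Moves the arm, as the interface text tells. Its arguments: {"type":"object","properties":{"deltas":{"type":"array"},"gripper":{"type":"number"},"squeeze":{"type":"number"}},"required":["deltas"]}

```bash
mkdir -p pics
cat > h.py <<'E'
import numpy as np, cv2
from scipy.spatial.transform import Rotation as R
from station import robot
def rot(o):
    o=np.array(o,float)
    if o.shape==(3,3): return o
    return R.from_rotvec(o).as_matrix() if o.size==3 else R.from_quat(o).as_matrix()
def K(m):
    f=200/np.tan(np.radians(m["vertical_fov"])/2); return f,m["cx"],m["cy"]
def slopes(m,u,v):
    f,cx,cy=K(m); xd=(np.asarray(u,float)-cx)/f; yd=(np.asarray(v,float)-cy)/f
    x,y=xd.copy(),yd.copy()
    for _ in range(20):
        s=1+m["k1"]*(x*x+y*y); x,y=xd/s,yd/s
    return x,y
def world(m,u,v,d):
    x,y=slopes(m,u,v); p=np.stack([x*d,-y*d,-np.asarray(d)+0*x],-1)
    return p@rot(m["orientation"]).T+np.array(m["position"])
def onplane(m,u,v,z):
    a=world(m,u,v,1.0); c=np.array(m["position"]); t=(z-c[2])/(a-c)[...,2]
    return c+(a-c)*t[...,None]
def snap(n):
    m=robot.camera_model(n); p,d=robot.read_camera(n); return m,p,d
E
python3 - <<'E'
from h import *
for n in("top","scene"):
    m,p,d=snap(n); print(n,m); cv2.imwrite(f"pics/{n}0.png",p[...,::-1]); np.savez(f"{n}0.npz",p=p,d=d)
print(robot.state())
E
```

```text
top {'vertical_fov': 51.88352364892775, 'cx': 324.1979225100429, 'cy': 204.99310811869486, 'k1': -0.10654283750000958, 'position': array([0.41792156, 0.09180071, 1.06003188]), 'orientation': array([ 0.09968407, -0.08739319, -1.57685292])}
scene {'vertical_fov': 53.31142817652626, 'cx': 320.12848360133233, 'cy': 203.66340001746755, 'k1': 0.034929127121476396, 'position': array([ 1.19753202, -0.29245351,  0.58116807]), 'orientation': array([0.86571825, 0.48308692, 0.96531685])}
{'time': 0.1, 'qpos': array([-1.37879776,  0.62928457,  0.0384154 ,  1.5182593 , -0.02698776,
        0.99631789, -0.02000624]), 'qvel': array([-0.00045188, -0.00156013, -0.00149184, -0.00302564, -0.0005314 ,
        0.0021276 ,  0.00125168]), 'effort': array([ 2.56812978e-03, -5.64534974e+01,  1.23049401e+00, -1.93974388e+01,
        1.13131350e-02,  5.43213944e-03, -2.40040538e-05]), 'position': array([0.16553234, 0.62798435, 0.23046326]), 'eef_rot': array([-4.03763117e-01, -3.11532257e+00,  2.73150063e-03]), 'ft_force': array([ 1.24070188,  0.07261398, -0.32211216]), 'torque': array([-0.0308071 ,  0.03812298, -0.03104932]), 'finger_force': 0.0, 'width': 0.08554247990772282}
```

View pics/top0.png

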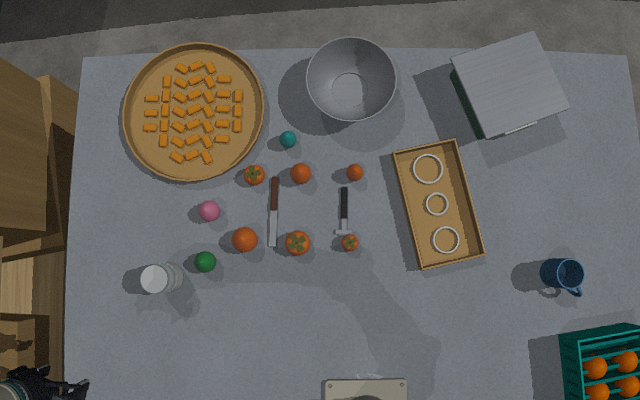

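View pics/scene0.png

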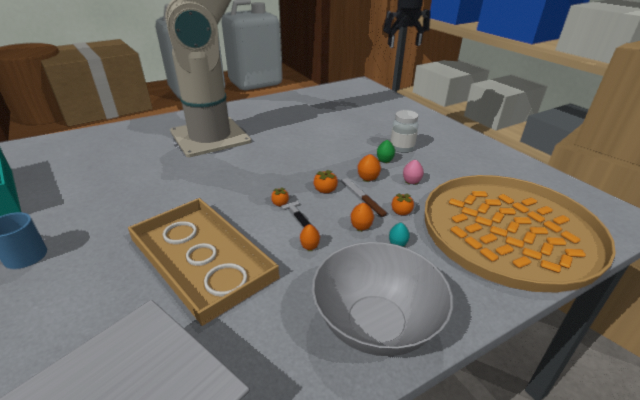

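The top view shows the pointed large at (245,239), medium at (301,173) and small at (355,172). The squats are at (298,243), (254,175) and (350,242). The nests are large (428,169), small (436,203) and medium (445,240).

```bash
cat > meas.py <<'E'
from h import *
from scipy.optimize import least_squares
D={n:np.load(n+"0.npz") for n in("top","scene")}
M={n:robot.camera_model(n) for n in D}
vv,uu=np.mgrid[0:400,0:640]
W={n:world(M[n],uu,vv,D[n]["d"]) for n in D}
def circ(q,r=None):
    f=(lambda s:np.hypot(*(q-s[:2]).T)-(r or s[2]))
    s=least_squares(f,[*q.mean(0),.03],loss="soft_l1",f_scale=.002); return s.x,np.sqrt(np.mean(s.fun**2))
T=M["top"]
for nm,(u,v),h,r in [("PL",(245,239),.072,.032),("PM",(301,173),.066,.027),("PS",(355,172),.060,.022),("SL",(298,243),.044,.032),("SM",(254,175),.040,.027),("SS",(350,242),.036,.022),("pink",(208,211),.066,.027),("green",(205,261),.066,.027),("turq",(288,139),.06,.022)]:
    c0=onplane(T,u,v,h/2)[:2]
    out=[nm,c0.round(4)]
    for n in W:
        p=D[n]["p"].astype(int); sat=p.max(-1)-p.min(-1)
        w=W[n]; k=(np.hypot(w[...,0]-c0[0],w[...,1]-c0[1])<r+.012)&(w[...,2]>.006)&(sat>60)&(D[n]["d"]>0)
        q=w[k]; b=q[(q[:,2]>h*.3)&(q[:,2]<h*.55)]
        out+=[n,"zmax",q[:,2].max().round(4),q[q[:,2].argmax(),:2].round(4)]
        if len(b)>10: s,e=circ(b[:,:2],r); out+=["fit",s[:2].round(4),e.round(4)]
        if n=="top":
            cn,_=cv2.findContours(k.astype(np.uint8),0,2); cn=max(cn,key=cv2.contourArea)[:,0]
            z={"PL":.033,"PM":.03,"PS":.028}.get(nm,h/2); 
            g=onplane(T,cn[:,0],cn[:,1],z)[:,:2]; s,e=circ(g); out+=["sil",s.round(4),e.round(4)]
    print(*out)
for nm,(u,v),ro in[("NL",(428,169),.04),("NS",(436,203),.03),("NM",(445,240),.035)]:
    c0=onplane(T,u,v,.014)[:2]
    for n in W:
        p=D[n]["p"].astype(int); sat=p.max(-1)-p.min(-1); w=W[n]
        g=onplane(M[n],uu.ravel(),vv.ravel(),.014).reshape(400,640,3)
        k=(np.hypot(g[...,0]-c0[0],g[...,1]-c0[1])<ro+.008)&(sat<45)&(p.mean(-1)>110)
        s,e=circ(g[k][:,:2]); print(nm,n,k.sum(),c0.round(4),s.round(4),e.round(4),"z",np.median(w[k][:,2]).round(4))
k=(uu>60)&(D["top"]["d"]>0)
for u,v in((330,300),(200,330),(500,250)): print("table z",W["top"][v,u].round(4))
c=onplane(T,[394,455,483,423],[152,139,253,269],.035); print(c.round(4))
w=W["top"]; b=(w[...,2]>.1)&(w[...,0]>.25)&(w[...,0]<1); print("tall",[(w[b].min(0)).round(3),w[b].max(0).round(3)])
E
python3 meas.py
```

```text
PL [0.4565 0.298 ] top zmax 0.0744 [0.4575 0.3024] fit [0.4574 0.3016] 0.0009 sil [0.4566 0.2999 0.0297] 0.0011 scene zmax 0.0728 [0.4582 0.3036] fit [0.456  0.3036] 0.0014
PM [0.6232 0.1577] top zmax 0.0692 [0.621  0.1603] sil [0.6249 0.1585 0.0239] 0.0013 scene zmax 0.0676 [0.6271 0.1613] fit [0.6232 0.1625] 0.0012
PS [0.6251 0.0202] top zmax 0.064 [0.6258 0.0224] sil [0.6277 0.02   0.0185] 0.0024 scene zmax 0.0606 [0.6268 0.0193] fit [0.6256 0.0243] 0.0011
SL [0.4462 0.1662] top zmax 0.0493 [0.4454 0.1667] sil [0.4477 0.1678 0.0292] 0.0011 scene zmax 0.0465 [0.4716 0.1774] fit [0.4467 0.1707] 0.0014
SM [0.6219 0.2802] top zmax 0.0438 [0.6248 0.2608] sil [0.6245 0.2819 0.0227] 0.0053 scene zmax 0.0437 [0.6324 0.2723] fit [0.6228 0.2828] 0.0011
SS [0.4478 0.035 ] top zmax 0.0396 [0.4373 0.0388] sil [0.4476 0.0365 0.0172] 0.0034 scene zmax 0.0384 [0.4522 0.0455] fit [0.4475 0.0391] 0.0011
pink [0.5279 0.3946] top zmax 0.0685 [0.5291 0.3918] sil [0.5345 0.3897 0.0126] 0.0025 scene zmax 0.0661 [0.5371 0.3918] fit [0.5285 0.3961] 0.0017
green [0.4018 0.3995] top zmax 0.0682 [0.3999 0.40
[... 260 characters left out ...]
0.6351 -0.1716] [ 0.6374 -0.1711  0.0373] 0.0018 z 0.0135
NL scene 406 [ 0.6351 -0.1716] [ 0.6404 -0.1714  0.0368] 0.003 z 0.0124
NS top 160 [ 0.5457 -0.1888] [ 0.5446 -0.1912  0.0274] 0.0019 z 0.0129
NS scene 287 [ 0.5457 -0.1888] [ 0.549  -0.1914  0.0275] 0.0034 z 0.0123
NM top 174 [ 0.4502 -0.2086] [ 0.452  -0.2111  0.0323] 0.0017 z 0.0137
NM scene 271 [ 0.4502 -0.2086] [ 0.4558 -0.2113  0.0321] 0.0032 z 0.0123
table z [ 0.3013  0.0867 -0.0015]
table z [2.248e-01 4.203e-01 1.000e-04]
table z [ 0.4224 -0.3587 -0.0009]
[[ 0.6755 -0.0803  0.035 ]
 [ 0.7097 -0.2407  0.035 ]
 [ 0.4156 -0.2988  0.035 ]
 [ 0.3784 -0.1447  0.035 ]]
tall [array([0.33 , 0.092, 0.1  ]), array([0.418, 0.531, 1.06 ])]
```

>>> arm_command --deltas '[{"offset": [0.03,-0.034,0],"delta_rot": [0,0,0]},{"offset": [0.07,-0.078,0],"delta_rot": [0,0,0]},{"offset": [0.11,-0.122,0],"delta_rot": [0,0,2]},{"offset": [0.15,-0.168,0],"delta_rot": [0,0,4]},{"offset": [0.19,-0.213,0],"delta_rot": [0,0,6]},{"offset": [0.23,-0.258,0],"delta_rot": [0,0,8]},{"offset": [0.265,-0.297,0],"delta_rot": [0,0,10]},{"offset": [0.285,-0.319,0],"delta_rot": [0,0,10]},{"offset": [0.291,-0.327,0],"delta_rot": [0,0,10]},{"offset": [0.291,-0.327,0],"delta_rot": [0,0,10]}]' --gripper 0.085 --squeeze 25

```text
time: 1.35
position: [0.4562, 0.3018, 0.2311]
eef_rot: [-0.131, -3.138, -0.0]
ft_force: [-0.3, -0.9, 0.1]
width: 0.0853
finger_force: 0.0
```

>>> arm_command --deltas '[{"offset": [0,0,-0.03],"delta_rot": [0,0,0]},{"offset": [0,0,-0.07],"delta_rot": [0,0,0]},{"offset": [0,0,-0.11],"delta_rot": [0,0,0]},{"offset": [0,0,-0.145],"delta_rot": [0,0,0]},{"offset": [0,0,-0.17],"delta_rot": [0,0,0]},{"offset": [0,0,-0.19],"delta_rot": [0,0,0]},{"offset": [0,0,-0.205],"delta_rot": [0,0,0]},{"offset": [0,0,-0.215],"delta_rot": [0,0,0]},{"offset": [0,0,-0.219],"delta_rot": [0,0,0]},{"offset": [0,0,-0.219],"delta_rot": [0,0,0]}]'

```text
time: 2.6
position: [0.4568, 0.3017, 0.0125]
eef_rot: [0.131, 3.139, 0.0]
ft_force: [0.1, -0.2, 0.6]
width: 0.0848
finger_force: 0.0
```

>>> arm_command --deltas '[{"offset": [0,0,0],"delta_rot": [0,0,0]},{"offset": [0,0,0],"delta_rot": [0,0,0]},{"offset": [0,0,0],"delta_rot": [0,0,0]},{"offset": [0,0,0],"delta_rot": [0,0,0]},{"offset": [0,0,0],"delta_rot": [0,0,0]},{"offset": [0,0,0],"delta_rot": [0,0,0]},{"offset": [0,0,0],"delta_rot": [0,0,0]},{"offset": [0,0,0],"delta_rot": [0,0,0]}]' --gripper 0.05 --squeeze 30

```text
time: 3.6
position: [0.4571, 0.3016, 0.0134]
eef_rot: [0.131, 3.138, 0.001]
ft_force: [-1.3, -1.4, 5.2]
width: 0.062
finger_force: 31.6
```

>>> arm_command --deltas '[{"offset": [0,0,0.01],"delta_rot": [0,0,0]},{"offset": [0,0,0.03],"delta_rot": [0,0,0]},{"offset": [0,0,0.06],"delta_rot": [0,0,0]},{"offset": [0,0,0.09],"delta_rot": [0,0,0]},{"offset": [0,0,0.12],"delta_rot": [0,0,0]},{"offset": [0,0,0.14],"delta_rot": [0,0,0]},{"offset": [0,0,0.14],"delta_rot": [0,0,0]}]'

```text
time: 4.47
position: [0.4576, 0.3021, 0.1542]
eef_rot: [0.131, 3.136, 0.004]
ft_force: [0.5, 0.3, -1.6]
width: 0.0619
finger_force: 33.2
```

Run:
```python
from h import *
m,p,d=snap("scene"); s=robot.state(); print(s["position"],s["width"],s["finger_force"],s["ft_force"])
cv2.imwrite("pics/s1.png",cv2.resize(p[20:220,280:480],(600,600))[...,::-1])
```

```text
[0.45687171 0.30162572 0.15292779] 0.06221744038116745 33.23459582403302 [-0.10816757 -0.30499965 -1.59306835]
```

View pics/s1.png

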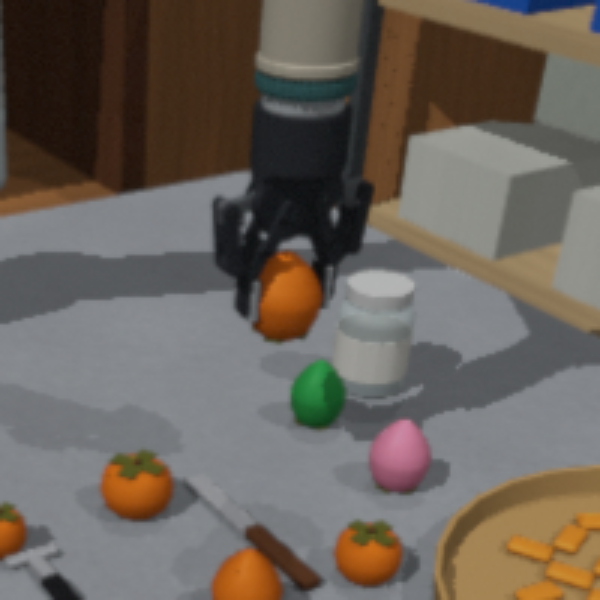

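The large one hangs upright between the pads (crop about 285,295). Next is the carry to its nest.

>>> arm_command --deltas '[{"offset": [0.008,-0.02,0],"delta_rot": [0,0,0]},{"offset": [0.02,-0.055,0],"delta_rot": [0,0,0]},{"offset": [0.037,-0.1,0],"delta_rot": [0,0,2]},{"offset": [0.054,-0.145,0],"delta_rot": [0,0,4]},{"offset": [0.072,-0.19,0],"delta_rot": [0,0,6]},{"offset": [0.09,-0.235,0],"delta_rot": [0,0,8]},{"offset": [0.107,-0.28,0],"delta_rot": [0,0,10]},{"offset": [0.124,-0.325,0],"delta_rot": [0,0,12]},{"offset": [0.141,-0.37,0],"delta_rot": [0,0,14]},{"offset": [0.156,-0.41,0],"delta_rot": [0,0,15]}]'

```text
time: 5.78
position: [0.6121, -0.1104, 0.1507]
eef_rot: [0.279, -3.127, -0.001]
ft_force: [0.5, 0.1, -1.5]
width: 0.0619
finger_force: 33.2
```

>>> arm_command --deltas '[{"offset": [0.013,-0.034,0],"delta_rot": [0,0,1]},{"offset": [0.021,-0.054,0],"delta_rot": [0,0,2]},{"offset": [0.0245,-0.062,0],"delta_rot": [0,0,2]},{"offset": [0.0245,-0.062,-0.01],"delta_rot": [0,0,2]},{"offset": [0.0245,-0.062,-0.03],"delta_rot": [0,0,2]},{"offset": [0.0245,-0.062,-0.055],"delta_rot": [0,0,2]},{"offset": [0.0245,-0.062,-0.075],"delta_rot": [0,0,2]},{"offset": [0.0245,-0.062,-0.085],"delta_rot": [0,0,2]},{"offset": [0.0245,-0.062,-0.09],"delta_rot": [0,0,2]},{"offset": [0.0245,-0.062,-0.09],"delta_rot": [0,0,2]}]'

```text
time: 7.02
position: [0.6374, -0.1704, 0.0625]
eef_rot: [-0.335, 3.123, -0.0]
ft_force: [-0.2, 0.0, -1.5]
width: 0.0622
finger_force: 33.2
```

Run:
```python
from h import *
m,p,d=snap("scene"); s=robot.state(); print(s["position"],s["width"],s["finger_force"],s["ft_force"])
cv2.imwrite("pics/s2.png",cv2.resize(p[140:340,110:310],(600,600))[...,::-1])
```

```text
[ 0.6377     -0.17052459  0.06288598] 0.062178074032189945 33.24547078460455 [-0.72186465 -0.21826359 -1.42208479]
```

View pics/s2.png

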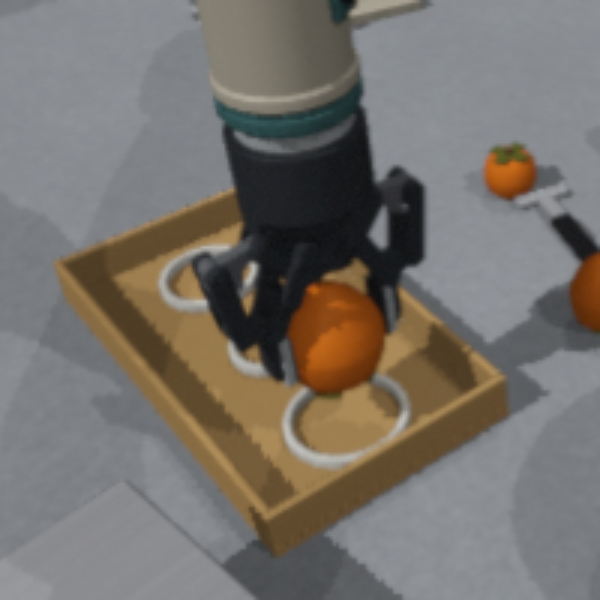

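The large one sits above the large nest (ring at crop 347,418), upright. I'll lower it gently.

>>> arm_command --deltas '[{"offset": [0,0,-0.01],"delta_rot": [0,0,0]},{"offset": [0,0,-0.02],"delta_rot": [0,0,0]},{"offset": [0,0,-0.029],"delta_rot": [0,0,0]},{"offset": [0,0,-0.035],"delta_rot": [0,0,0]},{"offset": [0,0,-0.038],"delta_rot": [0,0,0]},{"offset": [0,0,-0.04],"delta_rot": [0,0,0]},{"offset": [0,0,-0.041],"delta_rot": [0,0,0]},{"offset": [0,0,-0.041],"delta_rot": [0,0,0]}]'

```text
time: 8.07
position: [0.6373, -0.1705, 0.0215]
eef_rot: [-0.335, 3.123, -0.0]
ft_force: [0.8, -1.4, -1.6]
width: 0.062
finger_force: 33.2
```

>>> arm_command --deltas '[{"offset": [0,0,-0.001],"delta_rot": [0,0,0]},{"offset": [0,0,-0.002],"delta_rot": [0,0,0]},{"offset": [0,0,-0.002],"delta_rot": [0,0,0]}]'

```text
time: 8.45
position: [0.6373, -0.1705, 0.0195]
eef_rot: [-0.335, 3.124, -0.0]
ft_force: [-0.1, -1.0, 0.3]
width: 0.062
finger_force: 33.4
```

>>> arm_command --deltas '[{"offset": [0,0,-0.0005],"delta_rot": [0,0,0]},{"offset": [0,0,-0.0005],"delta_rot": [0,0,0]}]'

```text
time: 8.7
position: [0.6373, -0.1705, 0.0194]
eef_rot: [-0.334, 3.124, -0.0]
ft_force: [-1.3, 0.2, 4.9]
width: 0.0619
finger_force: 33.7
```

>>> arm_command --deltas '[{"offset": [0,0,0],"delta_rot": [0,0,0]},{"offset": [0,0,0],"delta_rot": [0,0,0]},{"offset": [0,0,0],"delta_rot": [0,0,0]},{"offset": [0,0,0],"delta_rot": [0,0,0]},{"offset": [0,0,0],"delta_rot": [0,0,0]}]' --gripper 0.082

```text
time: 9.32
position: [0.6372, -0.1705, 0.0187]
eef_rot: [0.335, -3.124, -0.0]
ft_force: [-0.6, 0.4, -0.5]
width: 0.082
finger_force: 0.0
```

>>> arm_command --deltas '[{"offset": [0,0,0.01],"delta_rot": [0,0,0]},{"offset": [0,0,0.03],"delta_rot": [0,0,0]},{"offset": [0,0,0.06],"delta_rot": [0,0,0]},{"offset": [0,0,0.1],"delta_rot": [0,0,0]},{"offset": [0,0,0.13],"delta_rot": [0,0,0]},{"offset": [0,0,0.14],"delta_rot": [0,0,0]},{"offset": [0,0,0.14],"delta_rot": [0,0,0]}]'

```text
time: 10.2
position: [0.6374, -0.1705, 0.1597]
eef_rot: [-0.334, 3.122, -0.001]
ft_force: [-1.3, -0.5, -0.3]
width: 0.0819
finger_force: 0.0
```

>>> arm_command --deltas '[{"offset": [0,0.02,0],"delta_rot": [0,0,4]},{"offset": [-0.001,0.055,0],"delta_rot": [0,0,9]},{"offset": [-0.003,0.1,0],"delta_rot": [0,0,15]},{"offset": [-0.005,0.145,0],"delta_rot": [0,0,21]},{"offset": [-0.007,0.19,0],"delta_rot": [0,0,27]},{"offset": [-0.009,0.235,0],"delta_rot": [0,0,33]},{"offset": [-0.011,0.28,0],"delta_rot": [0,0,39]},{"offset": [-0.0125,0.315,0],"delta_rot": [0,0,44]},{"offset": [-0.0135,0.3315,0],"delta_rot": [0,0,48]},{"offset": [-0.0135,0.3315,0],"delta_rot": [0,0,48]}]' --gripper 0.068

```text
time: 11.45
position: [0.6227, 0.1625, 0.1579]
eef_rot: [1.58, -2.714, -0.002]
ft_force: [0.5, -1.1, 1.0]
width: 0.0679
finger_force: 0.0
```

Run:
```python
from h import *
m,p,d=snap("scene"); s=robot.state(); print(s["position"],s["eef_rot"],s["width"],s["qpos"])
cv2.imwrite("pics/s3.png",cv2.resize(p[100:330,120:440],(800,575))[...,::-1])
```

```text
[0.6232575 0.1602483 0.1580647] [ 1.57518529e+00 -2.71605962e+00  6.30267266e-04] 0.06831084046487254 [-0.09241691  0.7197293  -0.34586282  1.5992369   0.2959842   0.87645793
  2.07175526]
```

View pics/s3.png

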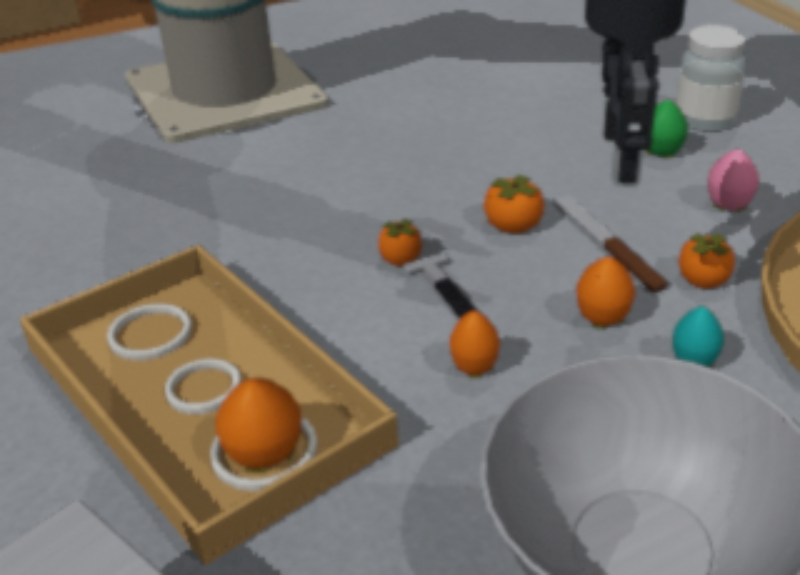

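The large one stands upright inside its ring, and the gripper is above the medium, clear of the knife.

>>> arm_command --deltas '[{"offset": [0,0,-0.03],"delta_rot": [0,0,0]},{"offset": [0,0,-0.06],"delta_rot": [0,0,0]},{"offset": [0,0,-0.085],"delta_rot": [0,0,0]},{"offset": [0,0,-0.105],"delta_rot": [0,0,0]},{"offset": [0,0,-0.122],"delta_rot": [0,0,0]},{"offset": [0,0,-0.136],"delta_rot": [0,0,0]},{"offset": [0,0,-0.144],"delta_rot": [0,0,0]},{"offset": [0,0,-0.147],"delta_rot": [0,0,0]},{"offset": [0,0,-0.147],"delta_rot": [0,0,0]}]'

```text
time: 12.62
position: [0.6239, 0.1612, 0.0121]
eef_rot: [-1.576, 2.717, -0.0]
ft_force: [0.7, -0.1, 0.3]
width: 0.0679
finger_force: 0.0
```

>>> arm_command --deltas '[{"offset": [0,0,0],"delta_rot": [0,0,0]},{"offset": [0,0,0],"delta_rot": [0,0,0]},{"offset": [0,0,0],"delta_rot": [0,0,0]},{"offset": [0,0,0],"delta_rot": [0,0,0]},{"offset": [0,0,0],"delta_rot": [0,0,0]},{"offset": [0,0,0],"delta_rot": [0,0,0]},{"offset": [0,0,0],"delta_rot": [0,0,0]}]' --gripper 0.04

```text
time: 13.5
position: [0.624, 0.1613, 0.0128]
eef_rot: [-1.576, 2.717, -0.0]
ft_force: [-1.4, -0.5, 5.5]
width: 0.0525
finger_force: 31.4
```

>>> arm_command --deltas '[{"offset": [0,0,0.01],"delta_rot": [0,0,0]},{"offset": [0,0,0.03],"delta_rot": [0,0,0]},{"offset": [0,0,0.06],"delta_rot": [0,0,0]},{"offset": [0,0,0.1],"delta_rot": [0,0,0]},{"offset": [0,0,0.13],"delta_rot": [0,0,0]},{"offset": [0,0,0.15],"delta_rot": [0,0,0]},{"offset": [0,0,0.15],"delta_rot": [0,0,0]}]'

```text
time: 14.38
position: [0.6251, 0.1614, 0.1647]
eef_rot: [-1.573, 2.714, -0.002]
ft_force: [-0.2, -0.0, -2.1]
width: 0.052
finger_force: 31.7
```

>>> arm_command --deltas '[{"offset": [-0.009,-0.02,0],"delta_rot": [0,0,-3]},{"offset": [-0.025,-0.055,0],"delta_rot": [0,0,-8]},{"offset": [-0.044,-0.096,0],"delta_rot": [0,0,-14]},{"offset": [-0.064,-0.139,0],"delta_rot": [0,0,-20]},{"offset": [-0.084,-0.182,0],"delta_rot": [0,0,-26]},{"offset": [-0.104,-0.225,0],"delta_rot": [0,0,-32]},{"offset": [-0.124,-0.27,0],"delta_rot": [0,0,-38]},{"offset": [-0.144,-0.313,0],"delta_rot": [0,0,-43]},{"offset": [-0.16,-0.348,0],"delta_rot": [0,0,-47]},{"offset": [-0.168,-0.366,0],"delta_rot": [0,0,-48]}]'

```text
time: 15.62
position: [0.4541, -0.2068, 0.1614]
eef_rot: [0.33, -3.123, 0.0]
ft_force: [0.2, 0.2, -1.5]
width: 0.0515
finger_force: 31.7
```

>>> arm_command --deltas '[{"offset": [-0.003,-0.006,0],"delta_rot": [0,0,0]},{"offset": [-0.003,-0.006,-0.01],"delta_rot": [0,0,0]},{"offset": [-0.003,-0.006,-0.03],"delta_rot": [0,0,0]},{"offset": [-0.003,-0.006,-0.055],"delta_rot": [0,0,0]},{"offset": [-0.003,-0.006,-0.075],"delta_rot": [0,0,0]},{"offset": [-0.003,-0.006,-0.09],"delta_rot": [0,0,0]},{"offset": [-0.003,-0.006,-0.1],"delta_rot": [0,0,0]},{"offset": [-0.003,-0.006,-0.1],"delta_rot": [0,0,0]}]'

```text
time: 16.62
position: [0.4526, -0.2104, 0.0612]
eef_rot: [0.336, -3.123, -0.001]
ft_force: [-0.2, 0.0, -1.2]
width: 0.0518
finger_force: 31.7
```

Run:
```python
from h import *
m,p,d=snap("scene"); s=robot.state(); print(s["position"],s["eef_rot"],s["width"],s["finger_force"],s["ft_force"])
cv2.imwrite("pics/s4.png",cv2.resize(p[140:340,110:310],(600,600))[...,::-1])
```

```text
[ 0.45290905 -0.21067277  0.0617579 ] [ 3.35412871e-01 -3.12360637e+00 -2.93922945e-04] 0.05144366952817222 31.72717496752739 [ 1.09536111 -1.07369215 -1.5209051 ]
```

View pics/s4.png

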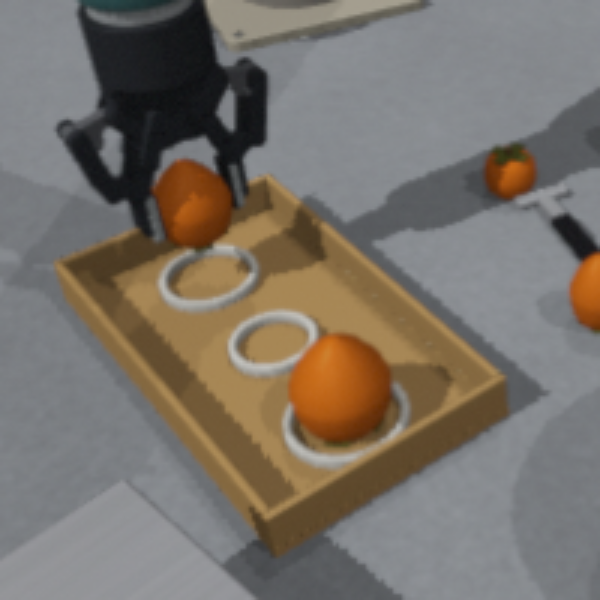

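The medium one hangs upright above the medium ring (crop 210,278).

>>> arm_command --deltas '[{"offset": [0,0,-0.01],"delta_rot": [0,0,0]},{"offset": [0,0,-0.02],"delta_rot": [0,0,0]},{"offset": [0,0,-0.029],"delta_rot": [0,0,0]},{"offset": [0,0,-0.035],"delta_rot": [0,0,0]},{"offset": [0,0,-0.038],"delta_rot": [0,0,0]},{"offset": [0,0,-0.04],"delta_rot": [0,0,0]},{"offset": [0,0,-0.041],"delta_rot": [0,0,0]},{"offset": [0,0,-0.041],"delta_rot": [0,0,0]}]'

```text
time: 17.68
position: [0.4528, -0.211, 0.0209]
eef_rot: [-0.335, 3.124, -0.0]
ft_force: [-0.4, -0.1, -1.6]
width: 0.052
finger_force: 31.7
```

>>> arm_command --deltas '[{"offset": [0,0,-0.001],"delta_rot": [0,0,0]},{"offset": [0,0,-0.0015],"delta_rot": [0,0,0]},{"offset": [0,0,-0.0015],"delta_rot": [0,0,0]}]'

```text
time: 18.05
position: [0.4527, -0.2109, 0.0193]
eef_rot: [0.335, -3.124, -0.0]
ft_force: [-0.3, -0.1, -2.1]
width: 0.0521
finger_force: 31.7
```

>>> arm_command --deltas '[{"offset": [0,0,-0.0005],"delta_rot": [0,0,0]},{"offset": [0,0,-0.001],"delta_rot": [0,0,0]},{"offset": [0,0,-0.001],"delta_rot": [0,0,0]}]'

```text
time: 18.42
position: [0.4527, -0.211, 0.0187]
eef_rot: [-0.335, 3.124, -0.0]
ft_force: [-1.5, 0.4, 5.2]
width: 0.0523
finger_force: 32.1
```

>>> arm_command --deltas '[{"offset": [0,0,0],"delta_rot": [0,0,0]},{"offset": [0,0,0],"delta_rot": [0,0,0]},{"offset": [0,0,0],"delta_rot": [0,0,0]},{"offset": [0,0,0],"delta_rot": [0,0,0]},{"offset": [0,0,0],"delta_rot": [0,0,0]}]' --gripper 0.074

```text
time: 19.05
position: [0.4527, -0.211, 0.0183]
eef_rot: [0.335, -3.124, -0.0]
ft_force: [0.9, 1.1, 0.3]
width: 0.074
finger_force: 0.0
```

>>> arm_command --deltas '[{"offset": [0,0,0.01],"delta_rot": [0,0,0]},{"offset": [0,0,0.03],"delta_rot": [0,0,0]},{"offset": [0,0,0.06],"delta_rot": [0,0,0]},{"offset": [0,0,0.1],"delta_rot": [0,0,0]},{"offset": [0,0,0.13],"delta_rot": [0,0,0]},{"offset": [0,0,0.14],"delta_rot": [0,0,0]},{"offset": [0,0,0.14],"delta_rot": [0,0,0]}]'

```text
time: 19.92
position: [0.4528, -0.2111, 0.1588]
eef_rot: [-0.334, 3.123, -0.001]
ft_force: [0.8, 0.0, -0.6]
width: 0.0738
finger_force: 0.0
```

>>> arm_command --deltas '[{"offset": [0.012,0.016,0],"delta_rot": [0,0,-3]},{"offset": [0.035,0.047,0],"delta_rot": [0,0,-8]},{"offset": [0.062,0.083,0],"delta_rot": [0,0,-13]},{"offset": [0.089,0.12,0],"delta_rot": [0,0,-18]},{"offset": [0.116,0.156,0],"delta_rot": [0,0,-23]},{"offset": [0.142,0.191,0],"delta_rot": [0,0,-28]},{"offset": [0.162,0.218,0],"delta_rot": [0,0,-31]},{"offset": [0.1735,0.2335,0],"delta_rot": [0,0,-32]},{"offset": [0.1735,0.2335,0],"delta_rot": [0,0,-32]}]' --gripper 0.06

```text
time: 21.05
position: [0.6258, 0.0235, 0.157]
eef_rot: [-0.535, -3.094, 0.001]
ft_force: [-0.3, -1.2, -0.0]
width: 0.0599
finger_force: 0.0
```

Run:
```python
from h import *
m,p,d=snap("scene"); s=robot.state(); print(s["position"],s["eef_rot"],s["width"],s["finger_force"],s["ft_force"])
cv2.imwrite("pics/s5.png",cv2.resize(p[100:330,120:440],(800,575))[...,::-1])
```

```text
[0.62524244 0.02168836 0.15736022] [-5.38179682e-01 -3.09308610e+00  2.29820716e-03] 0.059954668396878526 0.0 [-0.76085311 -0.61762249  1.0752108 ]
```

View pics/s5.png

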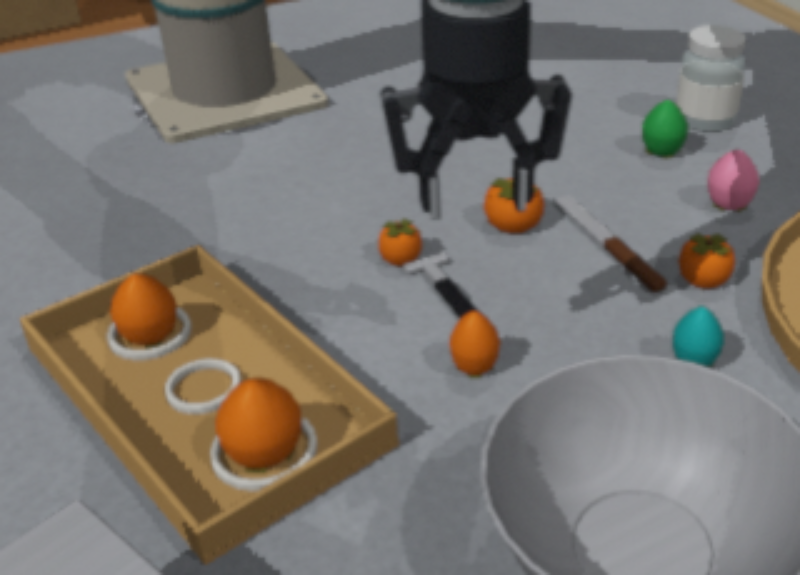

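The large and medium are both upright in their rings, and the small one (crop 475,343) is free below the gripper.

>>> arm_command --deltas '[{"offset": [0,0,-0.03],"delta_rot": [0,0,0]},{"offset": [0,0,-0.06],"delta_rot": [0,0,0]},{"offset": [0,0,-0.085],"delta_rot": [0,0,0]},{"offset": [0,0,-0.105],"delta_rot": [0,0,0]},{"offset": [0,0,-0.122],"delta_rot": [0,0,0]},{"offset": [0,0,-0.136],"delta_rot": [0,0,0]},{"offset": [0,0,-0.144],"delta_rot": [0,0,0]},{"offset": [0,0,-0.147],"delta_rot": [0,0,0]},{"offset": [0,0,-0.147],"delta_rot": [0,0,0]}]'

```text
time: 22.22
position: [0.6265, 0.0226, 0.0115]
eef_rot: [0.539, 3.095, 0.0]
ft_force: [-0.8, 0.3, 0.0]
width: 0.06
finger_force: 0.0
```

>>> arm_command --deltas '[{"offset": [0,0,0],"delta_rot": [0,0,0]},{"offset": [0,0,0],"delta_rot": [0,0,0]},{"offset": [0,0,0],"delta_rot": [0,0,0]},{"offset": [0,0,0],"delta_rot": [0,0,0]},{"offset": [0,0,0],"delta_rot": [0,0,0]},{"offset": [0,0,0],"delta_rot": [0,0,0]},{"offset": [0,0,0],"delta_rot": [0,0,0]}]' --gripper 0.03

```text
time: 23.1
position: [0.6267, 0.0225, 0.0121]
eef_rot: [0.539, 3.094, 0.0]
ft_force: [-0.9, -0.6, 5.2]
width: 0.0418
finger_force: 30.6
```

>>> arm_command --deltas '[{"offset": [0,0,0.01],"delta_rot": [0,0,0]},{"offset": [0,0,0.03],"delta_rot": [0,0,0]},{"offset": [0,0,0.06],"delta_rot": [0,0,0]},{"offset": [0,0,0.1],"delta_rot": [0,0,0]},{"offset": [0,0,0.13],"delta_rot": [0,0,0]},{"offset": [0,0,0.15],"delta_rot": [0,0,0]},{"offset": [0,0,0.15],"delta_rot": [0,0,0]}]'

```text
time: 23.98
position: [0.6276, 0.0226, 0.1641]
eef_rot: [0.539, 3.09, 0.002]
ft_force: [0.5, 0.3, -1.3]
width: 0.0425
finger_force: 30.6
```

>>> arm_command --deltas '[{"offset": [-0.006,-0.015,0],"delta_rot": [0,0,3]},{"offset": [-0.017,-0.045,0],"delta_rot": [0,0,8]},{"offset": [-0.03,-0.08,0],"delta_rot": [0,0,14]},{"offset": [-0.044,-0.116,0],"delta_rot": [0,0,20]},{"offset": [-0.058,-0.152,0],"delta_rot": [0,0,26]},{"offset": [-0.071,-0.185,0],"delta_rot": [0,0,31]},{"offset": [-0.079,-0.207,0],"delta_rot": [0,0,32]},{"offset": [-0.0815,-0.2135,0],"delta_rot": [0,0,32]},{"offset": [-0.0815,-0.2135,0],"delta_rot": [0,0,32]}]'

```text
time: 25.1
position: [0.5446, -0.1905, 0.161]
eef_rot: [0.334, -3.123, -0.001]
ft_force: [-0.6, -0.1, -0.3]
width: 0.0421
finger_force: 30.6
```

>>> arm_command --deltas '[{"offset": [0,0,-0.01],"delta_rot": [0,0,0]},{"offset": [0,0,-0.03],"delta_rot": [0,0,0]},{"offset": [0,0,-0.055],"delta_rot": [0,0,0]},{"offset": [0,0,-0.075],"delta_rot": [0,0,0]},{"offset": [0,0,-0.09],"delta_rot": [0,0,0]},{"offset": [0,0,-0.1],"delta_rot": [0,0,0]},{"offset": [0,0,-0.1],"delta_rot": [0,0,0]}]'

```text
time: 25.98
position: [0.5444, -0.1905, 0.0607]
eef_rot: [0.335, -3.123, -0.001]
ft_force: [-0.4, -0.5, 0.2]
width: 0.0418
finger_force: 30.6
```

Run:
```python
from h import *
m,p,d=snap("scene"); s=robot.state(); print(s["position"],s["eef_rot"],s["width"],s["finger_force"],s["ft_force"])
cv2.imwrite("pics/s6.png",cv2.resize(p[140:340,110:310],(600,600))[...,::-1])
```

```text
[ 0.54486029 -0.19077388  0.06130168] [ 3.35015280e-01 -3.12366336e+00 -8.46792859e-05] 0.04168011280245543 30.608730115927756 [-0.07768804 -0.17567323 -0.25188098]
```

View pics/s6.png

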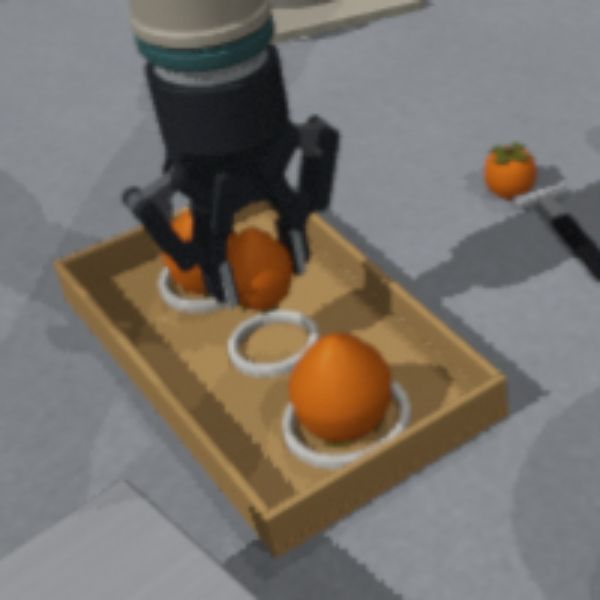

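The small one is held upright above the middle ring (crop 273,343).

>>> arm_command --deltas '[{"offset": [0,0,-0.01],"delta_rot": [0,0,0]},{"offset": [0,0,-0.02],"delta_rot": [0,0,0]},{"offset": [0,0,-0.029],"delta_rot": [0,0,0]},{"offset": [0,0,-0.035],"delta_rot": [0,0,0]},{"offset": [0,0,-0.038],"delta_rot": [0,0,0]},{"offset": [0,0,-0.04],"delta_rot": [0,0,0]},{"offset": [0,0,-0.041],"delta_rot": [0,0,0]},{"offset": [0,0,-0.041],"delta_rot": [0,0,0]}]'

```text
time: 27.02
position: [0.5448, -0.191, 0.0204]
eef_rot: [-0.335, 3.124, -0.0]
ft_force: [0.4, 0.1, -0.7]
width: 0.0424
finger_force: 30.6
```

>>> arm_command --deltas '[{"offset": [0,0,-0.001],"delta_rot": [0,0,0]},{"offset": [0,0,-0.0015],"delta_rot": [0,0,0]},{"offset": [0,0,-0.0015],"delta_rot": [0,0,0]}]'

```text
time: 27.4
position: [0.5447, -0.1909, 0.0188]
eef_rot: [0.335, -3.124, -0.0]
ft_force: [-0.1, -0.7, -1.0]
width: 0.042
finger_force: 30.6
```

>>> arm_command --deltas '[{"offset": [0,0,-0.0005],"delta_rot": [0,0,0]},{"offset": [0,0,-0.001],"delta_rot": [0,0,0]},{"offset": [0,0,-0.001],"delta_rot": [0,0,0]}]'

```text
time: 27.78
position: [0.5448, -0.191, 0.0181]
eef_rot: [-0.335, 3.124, -0.0]
ft_force: [-0.1, -0.8, 3.5]
width: 0.0422
finger_force: 30.9
```

>>> arm_command --deltas '[{"offset": [0,0,0],"delta_rot": [0,0,0]},{"offset": [0,0,0],"delta_rot": [0,0,0]},{"offset": [0,0,0],"delta_rot": [0,0,0]},{"offset": [0,0,0],"delta_rot": [0,0,0]},{"offset": [0,0,0],"delta_rot": [0,0,0]}]' --gripper 0.064

```text
time: 28.4
position: [0.5447, -0.1909, 0.0178]
eef_rot: [0.335, -3.124, -0.0]
ft_force: [0.5, 0.4, 0.4]
width: 0.0642
finger_force: 0.0
```

>>> arm_command --deltas '[{"offset": [0,0,0.01],"delta_rot": [0,0,0]},{"offset": [0,0,0.03],"delta_rot": [0,0,0]},{"offset": [0,0,0.06],"delta_rot": [0,0,0]},{"offset": [0,0,0.1],"delta_rot": [0,0,0]},{"offset": [0,0,0.14],"delta_rot": [0,0,0]},{"offset": [0,0.03,0.17],"delta_rot": [0,0,0]},{"offset": [0,0.08,0.19],"delta_rot": [0,0,0]},{"offset": [0,0.12,0.2],"delta_rot": [0,0,0]},{"offset": [0,0.15,0.2],"delta_rot": [0,0,0]},{"offset": [0,0.15,0.2],"delta_rot": [0,0,0]}]'

```text
time: 29.65
position: [0.5448, -0.0378, 0.2188]
eef_rot: [-0.343, 3.122, 0.002]
ft_force: [-0.2, 0.4, 0.1]
width: 0.064
finger_force: 0.0
```

Run:
```python
from h import *
m,p,d=snap("scene"); s=robot.state(); print(s["position"],s["time"])
cv2.imwrite("pics/s7.png",cv2.resize(p[100:330,120:440],(800,575))[...,::-1])
vv,uu=np.mgrid[0:400,0:640]; w=world(m,uu,vv,d); sat=p[...,0].astype(int)-p[...,2]
for n,c in(("L",(.638,-.171)),("M",(.453,-.211)),("S",(.545,-.191))):
    k=(np.hypot(w[...,0]-c[0],w[...,1]-c[1])<.04)&(sat>90)&(w[...,2]>.03)&(w[...,2]<.1); q=w[k]; print(n,q[q[:,2].argmax()].round(4))
```

```text
[ 0.54468129 -0.04016364  0.21847762] 29.7
L [ 0.635  -0.1722  0.0782]
M [ 0.455  -0.2122  0.0728]
S [ 0.5459 -0.1908  0.0667]
```

View pics/s7.png

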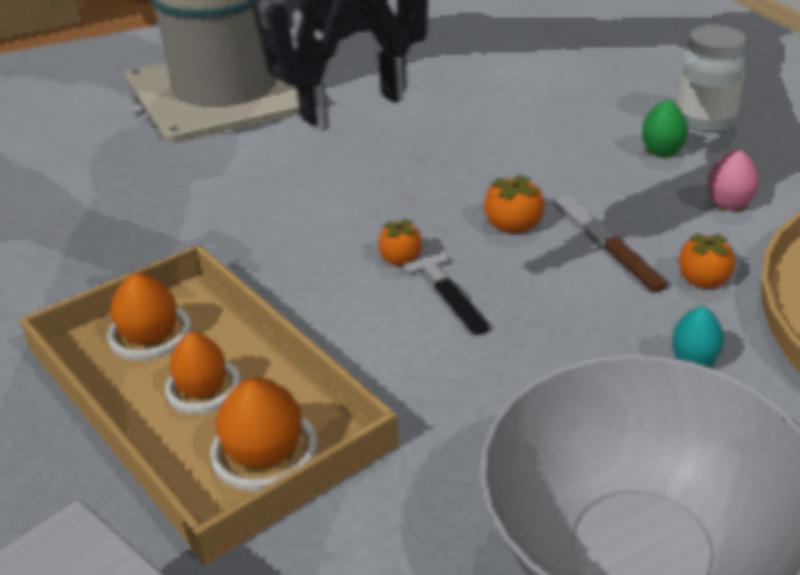

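All three stand upright in their own rings, with tips at 78, 73 and 67 mm as expected for fully seated. The squats have not moved.

```bash
python3 -c "
from station import robot
print(robot.sign_off())"
```

```text
the job is handed in; nothing more can be done
None
```

The three pointed persimmons are upright and fully down in the crate, each in the nest of its own size; the squat ones were left untouched, and the job was handed in at about 30 s.

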